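# Close the sample canister with its squeeze-tab cap

## Robot

A 6-joint arm with a two-finger parallel gripper is mounted at the origin on the work surface. World frame = base frame: x ahead of the robot, y to its left, z up, the work surface at z = 0. Lengths are in m, angles in rad, forces in N, time in s.
With the tool pointing down it reaches from about 0.35 to 0.85 m from the base axis. Payload 8.1 kg.
Tool frame: the origin (TCP) lies midway between the tips of the shut fingers; the grasp point (between the pads) lies 19 mm behind it; z points along the fingers, x is the direction in which the jaws open and shut, and the axes are right-handed (so a half turn about z gives the same grasp; the last joint's range is limited). The gripper opens to 85 mm and grips with 20 to 120 N. Pads are 22 mm wide; open, the fingers measure 114 mm over their backs; the gripper's body (76 mm by 85 mm) begins 54 mm behind the grasp point. The pads swing forward as they close: fully open they stand 13 mm farther back than shut.
Start: joints at [1.149, 0.13, 1.488, -0, 1.523, -0.085], TCP at [0.198, 0.566, 0.231] pointing down, gripper open.
Joint ranges: [-2.96, 2.96], [-0.89, 2.26], [0.02, 2.5], [-1.34, 4.48], [0, 2.73], [-2.66, 2.66]. Speed limits (rad/s): [2.39, 2.39, 2.79, 3.14, 3.14, 3.14].

## Interface

Orientations are given as a unit quaternion [x, y, z, w].
In Python, from bench import sensors, optics, finish_job gives the robot as it stands.
- The arm moves only by the tool move_arm, never from a script. Its argument "commands" is text: rows parted by semicolons, each of 7 numbers parted by spaces: the finger opening in mm, from 0 to 85.4, then the shift along the tool's x, y, z in mm, then the turn, a rotation vector about the tool's x, y, z in degrees. A call has 1 to 5 rows; each row is the pose to reach, as a shift and turn from the pose commanded when the call began, along the tool's axes at that moment; what a row does not reach only later rows make up. A row lasts 1/12 s, in which the tool goes at most 41.7 mm and 7.16 degrees, less where a joint would pass 70% of its speed; a pose out of reach is approached as far as the arm can. A call with a gripper value outside its range is refused whole. The fingers move at their own pace and stop on an object; "grip_force" is the grip in N (left out, the last holds). Time passes only in rows, so rows that repeat a pose let the fingers close. It gives the time, the measured TCP pose, the force and the opening at its end, in the units of the state.
- sensors.read_state(): the state, without advancing time (a new reading comes with each control period).
- optics.get_image(name): name is "scene" or "top" or "wrist"; returns the picture (384x512x3 uint8, red, green, blue); there is no depth.
- optics.camera_params(name): a dict with "camera_matrix" (3x3 intrinsics, pixels), "origin" and "orientation" of the camera in the world. Camera axes: x right, y up, looking along -z (the intrinsics and any distortion apply to the point x, -y, -z); pixel columns grow to the right and rows downward; lengths in m; the calibration is good to about 2 mm. A picture is of the moment at which its call begins: read the wrist's pose just before it. camera_params takes no time and is no camera call; for the wrist camera it gives the pose at the moment of the call.
- finish_job(): hands the job in, once; it reports no verdict.
The state is a dict: "clock": time; "qpos": joint angles; "qd": joint speeds; "tau": joint torques, N m; "position": TCP position; "orientation": TCP orientation; "wrist_force": force on the tool from outside, world axes, zero at the start; "wrist_torque": the same for the moment, N m; "gripper_width": finger opening in m.
Only numpy, scipy, OpenCV 4.12 (cv2) and the standard library are available. Lean on these libraries where they do the work, as an engineer would, in place of code of your own. Each camera call takes 0.05 s, during which the arm holds its last target. There are 200 camera calls.

## Task

Close the sample canister: pick up its loose cap by the two upright tabs, set it down into the canister's mouth with the lugs in the collar's open gaps, and, with both tabs squeezed in, turn it clockwise (seen from above) until it comes up against the stop; then let go, so that both tabs spring out and lock it. Do it gently, without ramming or wrenching the cap against the canister, and leave the other things on the bench where they are.

Things in the scene. Friction and masses are not known exactly. Their poses are not given: they have to be found in the camera images.
- cap_grip (a point): Loose grey plastic cap, upright on its plug on the bench. Point on its axis 45 mm above the underside, where the tabs are held; z up. Two upright tabs on its +y and -y sides: 18 mm wide, 4 thick, flat outer faces 56 mm apart at rest, 44 fully squeezed, tops 59.5 mm above the underside; hold them 30 to 58 mm above it. A fixed hub between them (26 mm across) ends at 42 mm.
- cap: The same cap, origin at the centre of its underside. A rubber plug 41 mm across, 12 deep, foot tapered over 6 mm; above it a disc 60 mm across, 6 thick, whose underside rests on the seat; at the foot of each tab (19 to 25 mm up) an outward ear 14 mm wide reaching 36 mm from the axis, 30 when squeezed. The cap is the same after a half turn. 0.13 to 0.21 kg.
- cap_lug (a point): Middle of the lug on the cap's +x side, 36 mm from the axis, 15 mm above the underside. The cap has two lugs, on +x and -x, at the level of the disc, each 12 mm wide, 6 thick, reaching 44 mm from the axis.
- tab_a (a joint): How far the tab on the cap's +y side is squeezed in: 0 at rest (out), 0.006 m at its end. A spring pushes it out, 1.8 N at rest rising to 7.2 N.
- tab_b (a joint): The same for the tab on the cap's -y side.
- canister: Upright steel canister 100 mm across on a 126 mm foot, fixed to the bench; origin at the centre of its underside, z up. An aluminium collar 100 mm across is clamped on its top; its flat seat is 100 mm above the bench. Parts of its rim rise 13 mm above the seat: two ledges, two stops and two catch teeth. The collar is the same after a half turn.
- canister_mouth (a point): Centre of the mouth (45 mm across, over 15 deep) at seat level; axes as the canister's. With the cap seated cap_grip is 33 mm above it. The cap goes in with its x axis along the canister's x, either way round; up to about 8 degrees off is sure to do. Turned clockwise its lugs slide under the ledges (8 mm above the seat) until they meet the stops.
- canister_gap (a point): Nominal middle of one of the two open gaps in the collar's rim where the lugs go down, 40 mm from the axis on the canister's +x, at seat level; the other is on -x. Nominally the stop is met with the cap 72 degrees clockwise of the canister's x, but the collar is clamped on up to 9 degrees off either way, its true angle is not given: feel (or see) the stop.
- canister_catch (a point): Nominal place of one catch tooth (inner face 32.5 mm from the axis, top 13 mm above the seat), the other lies opposite. The teeth stop the ears of unsqueezed tabs part-way through the turn; squeezed ears pass inside. At the stop the ears have 2.4 mm of play behind the teeth and spring out when let go; let go 5 degrees or more short of the stop, they cannot.
- plain_lid: Bystander: plain grey disc lid without tabs, 58 mm across, 12 mm high; origin under its centre.
- reagent_bottle: Bystander: amber bottle 60 mm across, 130 mm high; origin under its centre.
- salt_jar: Bystander: white jar 64 mm across, 80 mm high; origin under its centre.
- beaker: Bystander: glass beaker 68 mm across, 85 mm high; origin under its centre.
- dish: Bystander: shallow white dish 84 mm across, 18 mm high; origin under its centre.
- lab_spatula: Bystander: narrow steel spatula 183 mm long, 14 wide, lying on the bench; origin under its middle.
- brass_weight: Bystander: knobbed brass weight 32 mm across, 43 mm high; origin under its centre.
Things that resemble listed ones, but are neither listed nor needed, are in the scene too. What is shaped like the cap but yellow is not meant.

How it is judged:
On the way, in this order (a step that is already met when the one before it is completed fails the run):
1. the cap sits down in the canister's mouth, not yet turned to lock (z of cap_grip in the frame of canister between 0.13 and 0.1355 m and horizontal distance between cap_grip and canister_mouth below 0.004 m and angle between cap_grip's own z axis and vertical below 0.06 rad and not (angle between the x axis of cap_grip and the x axis of canister, either way round above 0.873 rad)), for 0.1 s.
2. the seated cap is turned clockwise to the region of its stop with both tabs held squeezed in (z of cap_grip in the frame of canister between 0.13 and 0.1355 m and horizontal distance between cap_grip and canister_mouth below 0.004 m and angle between cap_grip's own z axis and vertical below 0.06 rad and angle between the x axis of cap_grip and the x axis of canister, either way round above 0.873 rad and value of joint each of tab_a, tab_b above 0.003 m), for 0.1 s.
At the end, for the whole second after the job is handed in: Cap seated level in the mouth (within 4 mm of centre, 2.5 mm of the seat, tilt under 0.06 rad), its lug line more than 50 degrees from the canister's x axis (past the catches), both tabs sprung out to within 1.5 mm, cap at rest and released (z of cap_grip in the frame of canister between 0.13 and 0.1355 m and horizontal distance between cap_grip and canister_mouth below 0.004 m and angle between cap_grip's own z axis and vertical below 0.06 rad and angle between the x axis of cap_grip and the x axis of canister, either way round above 0.873 rad and value of joint each of tab_a, tab_b below 0.0015 m and linear speed of cap below 0.02 m/s); the robot touches nothing.
It fails at once if the cap is rammed, pulled or wrenched against the canister or its collar with more than 40 N (contact force between cap and canister above 40 N).
It fails at once if another thing on the bench is pushed more than 20 mm (distance of any of plain_lid, reagent_bottle, salt_jar, beaker, dish, lab_spatula, brass_weight from where it was at the start of the episode above 0.02 m).
It also fails if it takes over 72 s, if anything falls off the work surface, if the arm or the gripper's body presses on something with over 40 N, if the wrist force passes 120 N, or if a joint passes its speed limit or range.

## Working session

There is one attempt and no reset: what is moved stays moved. The work goes in short steps, Python scripts to look and compute and a tool call to move; the robot and the scene stay as the last step left them, time stands still between calls to the robot, and variables do not carry over. Pictures are saved under pics/ and viewed, about 8 in all and at most 12, crops included, and the job is handed in when it is done.

Besides the shell and the picture viewer there is one more tool, called after ">>>" in YAML: its name, and indented under it one key for each argument. move_arm: Moves the arm, as the interface text tells. Its arguments: {"type":"object","properties":{"commands":{"type":"string"},"grip_force":{"type":"number"}},"required":["commands"]}

```bash
mkdir -p pics
cat > h.py <<'E'
import numpy as np, cv2
from scipy.spatial.transform import Rotation as R
from bench import sensors, optics
def cam(n):
    p=optics.camera_params(n); return np.array(p["camera_matrix"]),np.array(p["origin"]),R.from_quat(p["orientation"]).as_matrix(),p
def ray(n,u,v,z,P=None):
    K,o,M,_=P or cam(n)
    d=M@np.array([(u-K[0,2])/K[0,0],-(v-K[1,2])/K[1,1],-1]); return o+d*(z-o[2])/d[2]
def proj(n,X,P=None):
    K,o,M,_=P or cam(n); c=M.T@(np.array(X)-o); return K[0,2]+K[0,0]*c[0]/-c[2],K[1,2]-K[1,1]*c[1]/-c[2]
def snap(n,f):
    im=optics.get_image(n)[:,:,::-1].copy(); cv2.imwrite('pics/'+f,im); return im
E
python3 - <<'E'
from h import *
a=snap('top','t0.png');b=snap('scene','s0.png')
for n in('top','scene','wrist'):
    p=cam(n);print(n,p[3])
print(sensors.read_state())
E
```

```text
top {'camera_matrix': array([[483.63896254,   0.        , 259.47893878],
       [  0.        , 483.63896254, 188.27299648],
       [  0.        ,   0.        ,   1.        ]]), 'origin': array([ 0.32962519, -0.03050804,  1.33062618]), 'orientation': array([ 0.06993209, -0.05192558, -0.6948204 ,  0.71388924])}
scene {'camera_matrix': array([[356.42850831,   0.        , 252.36278077],
       [  0.        , 356.42850831, 185.17199779],
       [  0.        ,   0.        ,   1.        ]]), 'origin': array([ 0.920779  , -0.5632349 ,  0.67683483]), 'orientation': array([0.39978009, 0.12181344, 0.26333606, 0.86947771])}
wrist {'camera_matrix': array([[319.48753834,   0.        , 254.59190253],
       [  0.        , 319.48753834, 190.30260234],
       [  0.        ,   0.        ,   1.        ]]), 'origin': array([0.11898024, 0.59387792, 0.37282453]), 'orientation': array([-0.13641398, -0.09524443,  0.57006046,  0.80458113])}
{'clock': 0.1, 'qpos': array([ 1.14861485e+00,  1.31097250e-01,  1.48916142e+00, -2.38323158e-05,
        1.52298159e+00, -8.53897746e-02]), 'qd': array([ 1.81652967e-04, -4.76481219e-04, -4.67664245e-03, -1.72239526e-03,
        2.82249143e-05, -2.40193852e-03]), 'tau': array([ 1.46622842e-03, -5.70950317e+01, -5.01943696e+01, -1.46114185e-04,
        8.11456848e-03,  1.33894014e-05]), 'position': array([0.19805857, 0.56585486, 0.23034731]), 'orientation': array([ 8.15615946e-01,  5.78593078e-01, -7.04076657e-04,  4.27864700e-04]), 'wrist_force': array([0.18168848, 0.50714035, 0.79657564]), 'wrist_torque': array([0.0144261 , 0.03846378, 0.01298314]), 'gripper_width': 0.08515955497749045}
```

View pics/t0.png

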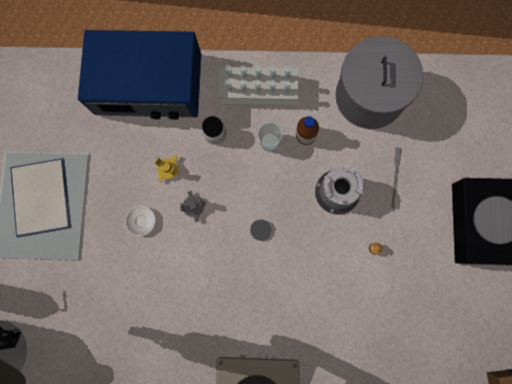

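View pics/s0.png

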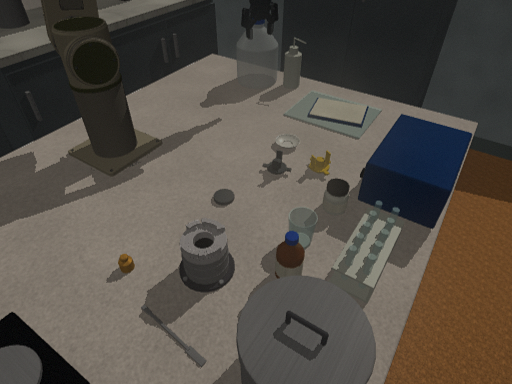

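The top view shows the grey cap at about (193,205), the yellow look-alike at (167,168) and the canister mouth at (343,187). In the scene view the cap is at (277,163) and the canister at (204,245). I'll enlarge the cap and canister regions next.

Run:
```python
from h import *
a=cv2.imread('pics/t0.png')
c1=cv2.resize(a[180:230,168:218],(400,400),interpolation=cv2.INTER_CUBIC)
c2=cv2.resize(a[157:217,310:370],(400,400),interpolation=cv2.INTER_CUBIC)
cv2.imwrite('pics/c0.png',cv2.convertScaleAbs(np.hstack([c1,c2]),alpha=1.8))
P=cam('top')
print(ray('top',193,205,.045,P),ray('top',343,186,.11,P))
s=ray('wrist',254,190,0);print(s)
```

```text
[0.50310406 0.18323743 0.045     ] [ 0.55319915 -0.20936318  0.11      ]
[0.24023721 0.54954147 0.        ]
```

View pics/c0.png

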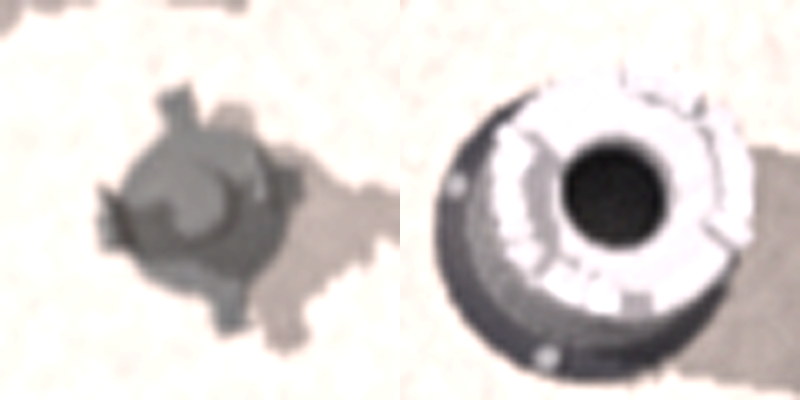

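The crops show the cap's lugs at about (190,192) and (197,220), and its tabs left and right at about (182,207) and (202,203). The collar has raised segments around the mouth. I'll work out the cap's pose and the approach.

```bash
cat >> h.py <<'E'
def goto(p,yaw=None):
    "shift mm in tool axes to TCP world p, and turn deg about tool z so that tool x has world yaw (mod 180)"
    s=sensors.read_state(); M=R.from_quat(s["orientation"]).as_matrix()
    d=M.T@(np.array(p)-s["position"])*1e3
    y=np.degrees(np.arctan2(M[1,0],M[0,0])); t=None
    if yaw is not None: t=-((yaw-y+90)%180-90)
    print('t',s['clock'],'shift',d.round(1),'yaw',y.round(2),'turn z',t,'tilt',(M[2]).round(4),'j6',s['qpos'][5].round(3))
E
python3 - <<'E'
from h import *
P=cam('top')
a=ray('top',189.9,192.5,.017,P);b=ray('top',197,220,.017,P)
print(a,b,(a+b)/2,np.degrees(np.arctan2(*(a-b)[[1,0]])))
ang=np.degrees(np.arctan2(*(a-b)[[1,0]]))
goto([.478,.195,.231],ang+90)
E
```

```text
[0.54147452 0.19832476 0.017     ] [0.46581446 0.17473348 0.017     ] [0.50364449 0.18652912 0.017     ] 17.317800790627928
t 0.1 shift [-2.575e+02  3.868e+02 -3.000e-01] yaw 70.7 turn z -36.61447182177126 tilt [-1.6e-03 -1.0e-04 -1.0e+00] j6 -0.085
```

>>> move_arm:
  commands: "85 -22 33 0 0 0 0; 85 -44 66 0 0 0 0; 85 -66 99 0 0 0 0; 85 -88 132 0 0 0 0; 85 -110 165 0 0 0 0"

```text
clock: 0.52
position: [0.318, 0.4063, 0.2308]
orientation: [0.815, 0.579, -0.0, 0.0]
wrist_force: [0.6, -0.6, -0.3]
gripper_width: 0.0852
```

>>> move_arm:
  commands: "85 -22 33 0 0 0 0; 85 -44 66 0 0 0 0; 85 -66 99 0 0 0 0; 85 -88 132 0 0 0 0; 85 -110 165 0 0 0 0"

```text
clock: 0.93
position: [0.4376, 0.2478, 0.2311]
orientation: [0.816, 0.579, -0.0, -0.0]
wrist_force: [1.0, 1.0, -0.1]
gripper_width: 0.085
```

>>> move_arm:
  commands: "85 -18 28 0 0 0 -7; 85 -37 57 0 0 0 -14; 85 -37 57 0 0 0 -21; 85 -37 57 0 0 0 -28; 85 -37 57 0 0 0 -35"

```text
clock: 1.35
position: [0.4787, 0.1948, 0.2307]
orientation: [0.602, 0.798, -0.0, -0.0]
wrist_force: [0.2, 0.7, -0.2]
gripper_width: 0.0849
```

Run:
```python
from h import *
goto([.503,.187,.231],107.3)
P=cam('wrist');a=snap('wrist','w1.png')
print(proj('wrist',[.5036,.1865,.018],P),P[1],P[2])
cv2.imwrite('pics/w1b.png',cv2.convertScaleAbs(cv2.resize(a,(800,600),interpolation=cv2.INTER_CUBIC),alpha=1.6))
```

```text
t 1.35 shift [-14.2  21.2  -0.4] yaw 105.94 turn z -1.3621187077465606 tilt [ 0.     -0.0012 -1.    ] j6 -1.562
(np.float64(242.47385865401986), np.float64(176.15528675526565)) [0.39824603 0.17156046 0.37325402] [[-0.273116   -0.90912933 -0.31447021]
 [ 0.96198057 -0.25845511 -0.08828553]
 [-0.00101347 -0.32662642  0.94515298]]
```

View pics/w1b.png

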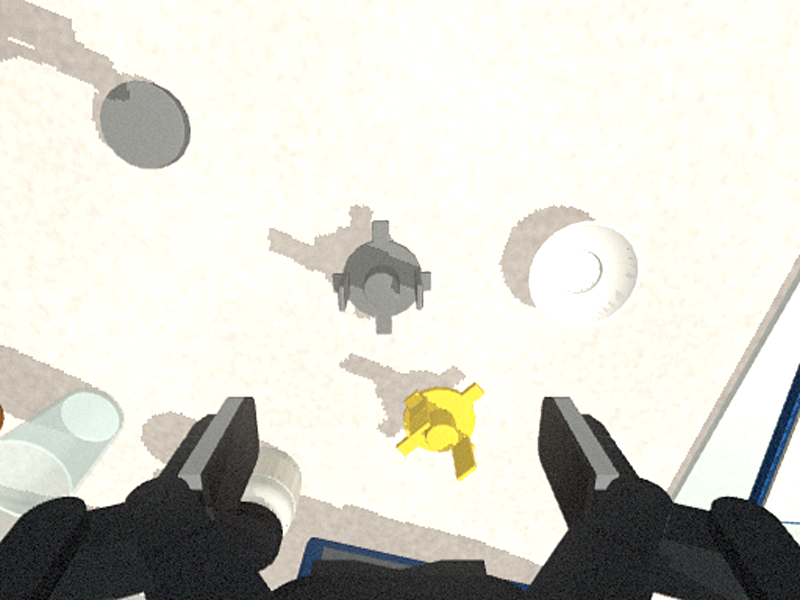

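The wrist view shows the cap's lug ends at about (380,221) and (384,333), its tab tops at about (345,309) and (420,307), and its hub top at about (382,284). The yellow decoy is at (440,420), clear of the fingers' path.

Run:
```python
from h import *
P=cam('wrist');k=.64
f=lambda u,v,z:ray('wrist',u*k,v*k,z,P)[:2].round(4)
a=f(380,221,.012);b=f(384,333,.018);print('lugs',a,b,(a+b)/2,np.linalg.norm(a-b),np.degrees(np.arctan2(*(b-a)[::-1])))
a=f(344.5,309,.0595);b=f(420,307,.0595);print('tabs',a,b,(a+b)/2,np.linalg.norm(a-b),np.degrees(np.arctan2(*(b-a)[::-1])))
print('hub',f(382,286,.042))
im=cv2.imread('pics/w1.png');g=im[125:225,205:285]
cv2.imwrite('pics/c1.png',cv2.convertScaleAbs(cv2.resize(g,(480,600),interpolation=cv2.INTER_CUBIC),alpha=2))
```

```text
lugs [0.4655 0.177 ] [0.5471 0.2035] [0.5063  0.19025] 0.08579516303382144 17.991459202460558
tabs [0.5205 0.1695] [0.5047 0.2177] [0.5126 0.1936] 0.05072356454351367 108.14918670604541
hub [0.5033 0.1902]
```

View pics/c1.png

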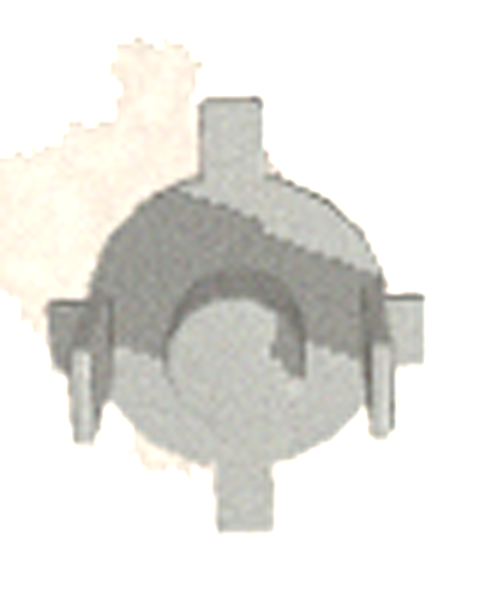

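Run:
```python
from h import *
P=cam('wrist')
f=lambda u,v,z:ray('wrist',u/6+205-.4,v/6+125-.4,z,P)[:2].round(4)
a=f(231,102,.016);b=f(245,530,.018);print('lugs',a,b,(a+b)/2,np.linalg.norm(a-b),np.degrees(np.arctan2(*(b-a)[::-1])))
a=f(82,395,.0595);b=f(380,390,.0595);c=(a+b)/2;print('tabs',a,b,(a+b)/2,np.linalg.norm(a-b),np.degrees(np.arctan2(*(b-a)[::-1])))
print('hub',f(234,363,.042))
goto([.505,.190,.085],107.6)
goto([.505,.190,.060],107.6)
```

```text
lugs [0.4649 0.1769] [0.547  0.2031] [0.50595 0.19   ] 0.08617917381827242 17.69908019171767
tabs [0.5132 0.1653] [0.4977 0.2145] [0.50545 0.1899 ] 0.05158381529123258 107.48654615202808
hub [0.5058 0.19  ]
t 1.4 shift [-12.5  24.1 145.7] yaw 106.52 turn z -1.0810182974951346 tilt [ 0.     -0.0011 -1.    ] j6 -1.571
t 1.4 shift [-12.5  24.1 170.7] yaw 106.52 turn z -1.0810182974951346 tilt [ 0.     -0.0011 -1.    ] j6 -1.571
```

>>> move_arm:
  commands: "85 -12.7 24.7 35 0 0 -1.1; 85 -12.7 24.7 70 0 0 -1.1; 85 -12.7 24.7 105 0 0 -1.1; 85 -12.7 24.7 130 0 0 -1.1; 85 -12.7 24.7 130 0 0 -1.1"
  grip_force: 30

```text
clock: 1.82
position: [0.5009, 0.189, 0.0942]
orientation: [0.597, 0.802, -0.005, -0.004]
wrist_force: [-1.2, -0.9, -1.4]
gripper_width: 0.0848
```

Run:
```python
from h import *
P=cam('wrist');a=snap('wrist','w2.png')
goto([.5056,.190,.025],107.6)
for y in(26,-26):
    c,s=np.cos(np.radians(17.6)),np.sin(np.radians(17.6));print(proj('wrist',[.5056-s*y/1e3,.19+c*y/1e3,.0595],P))
cv2.imwrite('pics/w2b.png',cv2.convertScaleAbs(a,alpha=1.6))
```

```text
t 1.8667 shift [-0.4  3.4 72.7] yaw 106.68 turn z -0.9218233743844308 tilt [ 2.0e-04 -7.7e-03 -1.0e+00] j6 -1.597
(np.float64(297.1642106574011), np.float64(232.15482616761773))
(np.float64(212.6621175151823), np.float64(233.52166590546932))
```

View pics/w2b.png

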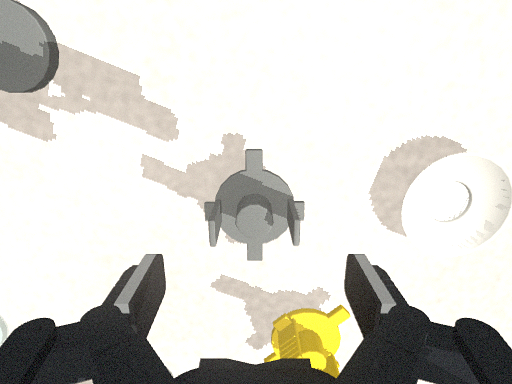

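The tab tops appear where predicted, at (297,232) and (213,233), and the fingers straddle the cap symmetrically. I'll descend.

>>> move_arm:
  commands: "85 0 0 12 0 0 0; 85 0 0 30 0 0 0; 85 0 0 50 0 0 0; 85 0 0 50 0 0 0; 85 0 0 50 0 0 0"

```text
clock: 2.28
position: [0.506, 0.1905, 0.0521]
orientation: [0.596, 0.803, 0.0, 0.0]
wrist_force: [-0.0, -0.4, 1.4]
gripper_width: 0.085
```

Run:
```python
from h import *
goto([.5056,.190,.025],107.6)
print(sensors.read_state()['wrist_force'])
```

```text
t 2.2833 shift [-0.3 -0.6 27.1] yaw 106.78 turn z -0.8246287990623102 tilt [-0.e+00  3.e-04 -1.e+00] j6 -1.598
[-0.04856688 -0.35041212  1.40134322]
```

>>> move_arm:
  commands: "85 -0.3 -0.6 14 0 0 -0.8; 85 -0.3 -0.6 27 0 0 -0.8; 70 -0.3 -0.6 27 0 0 -0.8; 60 -0.3 -0.6 27 0 0 -0.8; 40 -0.3 -0.6 27 0 0 -0.8"
  grip_force: 30

```text
clock: 2.7
position: [0.5059, 0.19, 0.0253]
orientation: [0.591, 0.807, 0.0, 0.0]
wrist_force: [-0.8, 0.2, 4.8]
gripper_width: 0.0508
```

>>> move_arm:
  commands: "40 0 0 0 0 0 0; 40 0 0 0 0 0 0; 40 0 0 0 0 0 0; 40 0 0 0 0 0 0"

```text
clock: 3.03
position: [0.5066, 0.1902, 0.026]
orientation: [0.591, 0.807, 0.001, 0.001]
wrist_force: [-1.6, -0.7, 6.0]
gripper_width: 0.0428
```

Run:
```python
from h import *
s=sensors.read_state();print(s['gripper_width'],s['wrist_force'],s['position'])
goto([.505,.190,.175],107.6)
```

```text
0.042780385898318105 [-1.63262454 -0.74916666  5.96391126] [0.50657041 0.19023934 0.02601357]
t 3.0333 shift [   0.2   -1.2 -149. ] yaw 107.59 turn z -0.0052573713358867735 tilt [-1.0e-04  2.5e-03 -1.0e+00] j6 -1.613
```

>>> move_arm:
  commands: "40 0 0 -20 0 0 0; 40 0 0 -50 0 0 0; 40 0 0 -90 0 0 0; 40 0 0 -130 0 0 0; 40 0 0 -170 0 0 0"

```text
clock: 3.45
position: [0.5048, 0.1897, 0.1962]
orientation: [0.591, 0.807, -0.0, -0.0]
wrist_force: [0.1, 0.6, -1.5]
gripper_width: 0.0422
```

Run:
```python
from h import *
s=sensors.read_state();print(s['gripper_width'],s['wrist_force'],s['position'])
goto([.48,-.17,.235],107.6)
```

```text
0.0421584276928167 [ 0.05620283  0.62970986 -1.48210269] [0.50477235 0.18973743 0.19622813]
t 3.45 shift [-335.4 -132.4  -38.7] yaw 107.59 turn z -0.00807013498486242 tilt [ 1.e-04 -3.e-04 -1.e+00] j6 -1.613
```

>>> move_arm:
  commands: "40 -36 -16 -12 0 0 0; 40 -72 -32 -24 0 0 0; 40 -108 -48 -38 0 0 0; 40 -144 -64 -38 0 0 0; 40 -180 -80 -38 0 0 0"

```text
clock: 3.87
position: [0.4837, -0.0075, 0.2343]
orientation: [0.59, 0.807, 0.001, 0.002]
wrist_force: [1.1, 0.1, -1.6]
gripper_width: 0.0427
```

>>> move_arm:
  commands: "40 -36 -16 0 0 0 0; 40 -72 -32 0 0 0 0; 40 -108 -48 0 0 0 0; 40 -144 -64 0 0 0 0; 40 -180 -80 0 0 0 0"

```text
clock: 4.28
position: [0.461, -0.2036, 0.2329]
orientation: [0.591, 0.807, 0.0, 0.0]
wrist_force: [2.0, -0.5, -1.8]
gripper_width: 0.0424
```

>>> move_arm:
  commands: "40 -20 -8 0 0 0 0; 40 -35 -14 0 0 0 0; 40 -35 -14 0 0 0 0; 40 -35 -14 0 0 0 0"

```text
clock: 4.62
position: [0.4586, -0.2399, 0.2324]
orientation: [0.591, 0.806, 0.0, -0.0]
wrist_force: [-0.2, -0.4, -1.8]
gripper_width: 0.0426
```

Run:
```python
from h import *
goto([.458,-.239,.235],107.6)
P=cam('wrist');a=snap('wrist','w3.png')
u,v=proj('wrist',[.5532,-.209,.113],P);print(u,v)
u=int(min(max(u,100),411));v=int(min(max(v,90),293));print(u-100,v-90)
cv2.imwrite('pics/w3b.png',cv2.convertScaleAbs(cv2.resize(a[v-90:v+90,u-100:u+100],(660,594),interpolation=cv2.INTER_CUBIC),alpha=1.0))
np.save('P3.npy',np.array([P[0],P[2],np.tile(P[1],(3,1))]))
print(a[v-60:v+60,u-60:u+60].mean())
```

```text
t 4.6167 shift [ 1.1 -0.3 -2.6] yaw 107.48 turn z -0.11596579136227092 tilt [ 3.e-04  0.e+00 -1.e+00] j6 -2.457
256.5266737259753 281.2203624276494
156 191
98.31078703703703
```

View pics/w3b.png

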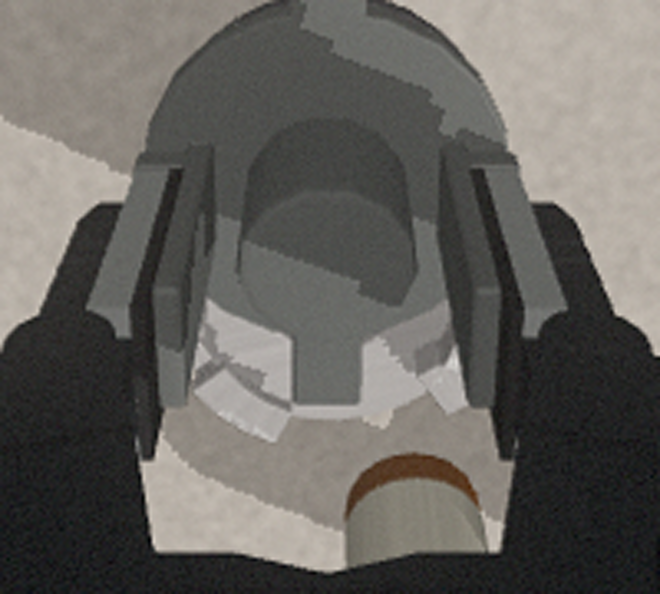

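The held cap hides the collar in this view. I'll move to the side to see it.

>>> move_arm:
  commands: "40 20 28 0 0 0 0; 40 40 56 0 0 0 0; 40 60 84 0 0 0 0; 40 80 112 0 0 0 0; 40 100 139 0 0 0 0"

```text
clock: 5.08
position: [0.5619, -0.0989, 0.2326]
orientation: [0.59, 0.807, 0.0, 0.0]
wrist_force: [0.3, 0.3, -1.1]
gripper_width: 0.042
```

>>> move_arm:
  commands: "40 0 0 0 0 0 0; 40 0 0 0 0 0 0; 40 0 0 0 0 0 0"

```text
clock: 5.33
position: [0.5609, -0.1009, 0.2323]
orientation: [0.59, 0.808, -0.0, -0.0]
wrist_force: [-0.5, -0.8, -1.5]
gripper_width: 0.0428
```

Run:
```python
from h import *
import pickle
goto([.561,-.102,.235],107.6)
P=cam('wrist');a=snap('wrist','w4.png');pickle.dump(P[:3]+(0,),open('P4','wb'))
u,v=proj('wrist',[.5532,-.209,.113],P);print(u,v)
u=int(min(max(u,80),431));v=int(min(max(v,80),303));print(u-80,v-80)
cv2.imwrite('pics/w4b.png',cv2.resize(a[v-80:v+80,u-80:u+80],(600,600),interpolation=cv2.INTER_CUBIC))
```

```text
t 5.3333 shift [-1.1 -0.3 -2.7] yaw 107.72 turn z 0.12354308270275283 tilt [-0.e+00 -5.e-04 -1.e+00] j6 -2.148
132.54481210029516 136.1949388509924
52 56
```

View pics/w4b.png

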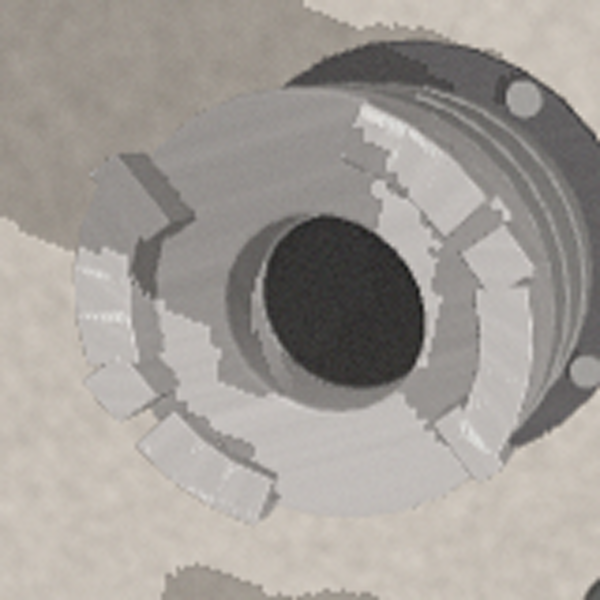

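The crop shows the mouth ellipse centred at about (326,312). The two open gaps lie up-left, from the stop at (120–168,155–232) to the ledge at (360,105), and at the bottom, from the ledge at (272,487) to the stop at (442–480,425–474).

```bash
cat > col.py <<'E'
from h import *
import pickle
P=pickle.load(open('P4','rb'))
f=lambda u,v,z:ray('wrist',u/3.75+52-.4,v/3.75+56-.4,z,P)[:2]
m=np.array([f(*p,.1) for p in[(228,305),(424,305),(320,215),(335,410),(250,250),(400,375),(260,380),(385,235)]])
# circle fit
A=np.c_[2*m,np.ones(len(m))];x=np.linalg.lstsq(A,(m**2).sum(1),rcond=None)[0];c=x[:2];print('mouth',c,np.sqrt(x[2]+c@c))
for n,p in dict(stopA_o=(120,155),stopA_i=(168,232),stopB_i=(442,425),stopB_o=(480,474),ledgeA=(360,107),ledgeB_i=(274,485),ledgeB_o=(250,522),bolt1=(524,99),bolt2=(587,372)).items():
    z=.113 if 'b' not in n[:1] else .008
    d=f(*p,z)-c;print(n,(np.hypot(*d)*1e3).round(1),np.degrees(np.arctan2(d[1],d[0])).round(1))
E
python3 col.py
```

```text
mouth [ 0.55788071 -0.20750563] 0.02245015390910531
stopA_o 49.9 -118.3
stopA_i 33.7 -108.6
stopB_i 36.0 68.3
stopB_o 49.5 63.5
ledgeA 48.4 177.4
ledgeB_i 39.0 -0.4
ledgeB_o 49.9 -4.6
bolt1 55.8 163.7
bolt2 57.1 70.6
```

```bash
cat >> col.py <<'E'
print()
for n,p in dict(P1end_i=(440,236),P1end_o=(483,200),P2st_i=(468,248),P2st_o=(500,226),P2P3_i=(482,288),P2P3_o=(532,283),P3P4_i=(466,412),P3P4_o=(508,455),
  L1end_i=(172,418),L1end_o=(140,443),L2st_i=(150,395),L2st_o=(122,415),L2L3_i=(130,360),L2L3_o=(84,378),L3L4_i=(130,250),L3L4_o=(77,250),L3b_i=(130,318),L3b_o=(80,316)).items():
    d=f(*p,.113)-c;print(n,(np.hypot(*d)*1e3).round(1),np.degrees(np.arctan2(d[1],d[0])).round(1))
im=cv2.imread('pics/w4.png')
# rectified top view at z=.113 & .100, 0.25mm/px, north = -x world(up), right=+y
for i,z in enumerate((.113,.1)):
    w=[(c[0]-.06,c[1]-.06),(c[0]-.06,c[1]+.06),(c[0]+.06,c[1]+.06),(c[0]+.06,c[1]-.06)]
    src=np.float32([proj('wrist',[*q,z],P) for q in w]);dst=np.float32([[0,0],[395,0],[395,395],[0,395]])
    o=cv2.warpPerspective(im,cv2.getPerspectiveTransform(src,dst),(396,396),flags=cv2.INTER_CUBIC)
    for a in range(0,360,30):
        q=np.array([198+np.sin(np.radians(a))*np.array([175,195]),198+np.cos(np.radians(a))*np.array([175,195])]).T.astype(int);cv2.line(o,tuple(map(int,q[0])),tuple(map(int,q[1])),(0,0,255) if a else (255,0,0),2)
    O=o if i==0 else np.hstack([O,o])
cv2.imwrite('pics/rect.png',O)
E
python3 col.py
```

```text
mouth [ 0.55788071 -0.20750563] 0.02245015390910531
stopA_o 49.9 -118.3
stopA_i 33.7 -108.6
stopB_i 36.0 68.3
stopB_o 49.5 63.5
ledgeA 48.4 177.4
ledgeB_i 39.0 -0.4
ledgeB_o 49.9 -4.6
bolt1 55.8 163.7
bolt2 57.1 70.6

P1end_i 36.5 139.3
P1end_o 48.8 140.7
P2st_i 40.4 131.9
P2st_o 48.9 133.3
P2P3_i 40.0 119.2
P2P3_o 51.0 117.9
P3P4_i 38.9 77.1
P3P4_o 51.8 72.4
L1end_i 39.2 -39.6
L1end_o 49.3 -39.0
L2st_i 40.3 -49.2
L2st_o 48.7 -47.4
L2L3_i 40.9 -61.2
L2L3_o 52.5 -59.2
L3L4_i 39.5 -96.5
L3L4_o 50.1 -91.2
L3b_i 38.6 -74.5
L3b_o 49.5 -74.5
```

View pics/rect.png

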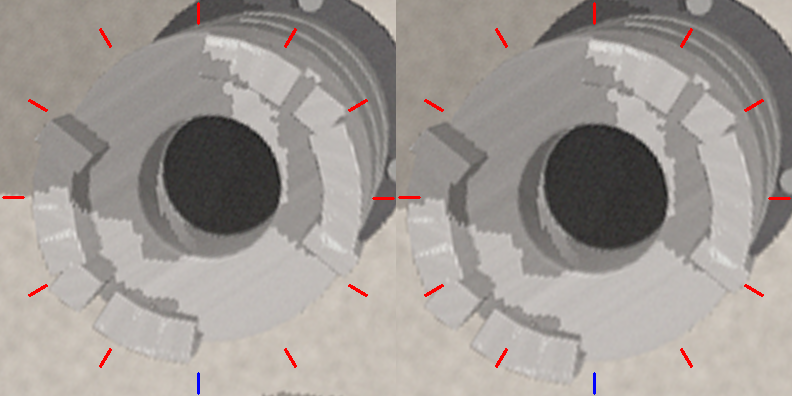

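The rectified view makes the collar clear. The gaps run from about 0° to 64° azimuth, plus the opposite pair, with the middle at about 31°. The ledge runs from −3° to −39° and the stop face is at about −48°. That puts the lug at the stop at about −40°, a turn of about 71°. Next I'll check where the cap sits in the hand, using the earlier w3 view.

Run:
```python
from h import *
q=np.load('P3.npy');P=(q[0],q[2][0],q[1],0)
T=np.array([.4586,-.2399,.2324]);y=np.radians(107.5);tx=np.array([np.cos(y),np.sin(y)]);ty=np.array([np.sin(y),-np.cos(y)])
for n,u,v,z in(('lug',328.5,404,.018),('hub',328,255,.042),('discL',146,140,.018),('disc R',508,140,.018)):
    d=ray('wrist',u/3.3+156-.4,v/3.3+191-.4,T[2]-.026+z,P)[:2]-T[:2];print(n,(d@tx*1e3).round(1),(d@ty*1e3).round(1))
goto([.5579,-.2075,.235],121)
print(sensors.read_state()['qpos'])
```

```text
lug -0.3 42.9
hub -0.4 -2.5
discL -29.2 -8.2
disc R 28.2 -8.1
t 5.3833 shift [-100.   -34.8   -2.7] yaw 107.65 turn z -13.353141700753525 tilt [-1.e-04 -4.e-04 -1.e+00] j6 -2.148
[-2.69053642e-01  4.91843720e-02  1.57246673e+00 -3.43285094e-04
  1.52020533e+00 -2.14782831e+00]
```

>>> move_arm:
  commands: "40 -33 -12 0 0 0 0; 40 -66 -24 0 0 0 0; 40 -100 -34 0 0 0 -4; 40 -100 -34 0 0 0 -9; 40 -100 -34 0 0 0 -13.3"

```text
clock: 5.8
position: [0.5577, -0.2108, 0.2323]
orientation: [0.493, 0.87, -0.0, -0.0]
wrist_force: [0.1, -0.3, -1.4]
gripper_width: 0.0427
```

>>> move_arm:
  commands: "40 0 0 15 0 0 0; 40 0 0 30 0 0 0; 40 0 0 45 0 0 0; 40 0 0 60 0 0 0; 40 0 0 60 0 0 0"

```text
clock: 6.22
position: [0.5563, -0.2076, 0.1686]
orientation: [0.494, 0.87, -0.0, -0.003]
wrist_force: [-1.2, 0.1, -2.6]
gripper_width: 0.0425
```

Run:
```python
from h import *
goto([.5588,-.2070,.150],121)
s=sensors.read_state();print(s['wrist_force'],s['gripper_width'],s['position'])
a=snap('scene','s5.png');t=snap('top','t5.png')
p=proj('scene',[.558,-.2075,.12]);u,v=int(p[0]),int(p[1])
A=cv2.resize(a[v-45:v+45,u-45:u+45],(540,540),interpolation=cv2.INTER_CUBIC)
cv2.imwrite('pics/s5b.png',A)
```

```text
t 6.2167 shift [-0.9  2.5 18.6] yaw 120.8 turn z -0.19814692631825892 tilt [ 0.0047 -0.0033 -1.    ] j6 -2.552
[-1.22216954  0.10422132 -2.58455091] 0.042548918758191355 [ 0.5562588  -0.20759387  0.16861955]
```

View pics/s5b.png

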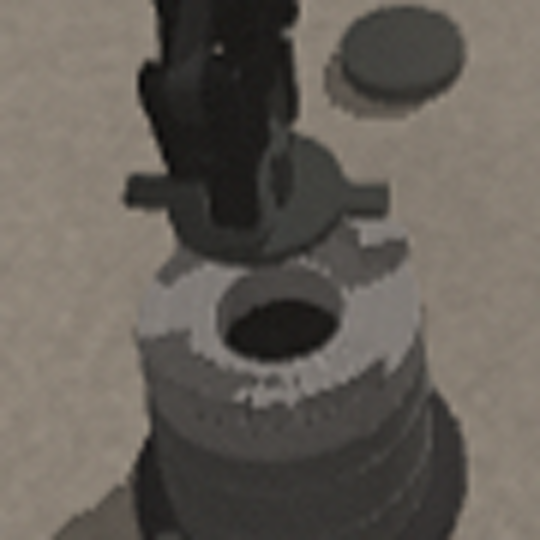

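The scene view shows the cap above the mouth, with lug ends at crop x = 125 and 388 and the mouth centre at about (280,318). I'll settle the arm just above the rim and check alignment numerically.

>>> move_arm:
  commands: "40 -0.4 0.8 8 0 0 -0.2; 40 -0.4 0.8 18 0 0 -0.2; 40 -0.4 0.8 18 0 0 -0.2; 40 -0.4 0.8 18 0 0 -0.2; 40 -0.4 0.8 18 0 0 -0.2"

```text
clock: 6.73
position: [0.5599, -0.2074, 0.1543]
orientation: [0.492, 0.871, -0.0, -0.0]
wrist_force: [0.3, 0.8, -0.6]
gripper_width: 0.0425
```

Run:
```python
from h import *
goto([.5588,-.2070,.150],121)
s=sensors.read_state();print(s['wrist_force'],s['gripper_width'],s['position'])
P=cam('scene')
p=proj('scene',[.558,-.2075,.12],P);u,v=int(p[0]),int(p[1])
print(u-45,v-45)
g=lambda q:((q[0]-u+45+.4)*6,(q[1]-v+45+.4)*6)
print('mouth',g(proj('scene',[.5579,-.2075,.1],P)))
for r in(-.044,.044):
    a=np.radians(30.8);c=np.array([.5563-.857*.001,-.2076-.515*.001]);print('lug',g(proj('scene',[c[0]+r*np.cos(a),c[1]+r*np.sin(a),.1686-.026+.015],P)))
```

```text
t 6.7333 shift [ 0.9 -0.7  4.3] yaw 121.11 turn z 0.10536541738379412 tilt [ 2.e-04 -1.e-04 -1.e+00] j6 -2.554
[ 0.33597463  0.79776934 -0.59751146] 0.04248347312884226 [ 0.55987624 -0.20741547  0.15432343]
157 188
mouth (np.float64(280.67359101171417), np.float64(310.59720872602463))
lug (np.float64(128.10954992021829), np.float64(190.32659091994253))
lug (np.float64(388.96972041814234), np.float64(199.8433655242136))
```

Predicted and observed positions agree: the lugs at x = 128 and 389, the mouth at about (281,311). I'll descend gently.

>>> move_arm:
  commands: "40 0.9 -0.7 6 0 0 0; 40 0.9 -0.7 11 0 0 0; 40 0.9 -0.7 15 0 0 0; 40 0.9 -0.7 19 0 0 0; 40 0.9 -0.7 23 0 0 0"

```text
clock: 7.15
position: [0.5587, -0.207, 0.1307]
orientation: [0.492, 0.871, -0.0, -0.0]
wrist_force: [-0.6, 1.5, -1.4]
gripper_width: 0.0423
```

>>> move_arm:
  commands: "40 0 0 3 0 0 0; 40 0 0 5 0 0 0; 40 0 0 6 0 0 0; 40 0 0 7 0 0 0"

```text
clock: 7.48
position: [0.5589, -0.2071, 0.1242]
orientation: [0.492, 0.871, 0.0, 0.0]
wrist_force: [-0.4, 0.3, -1.1]
gripper_width: 0.0422
```

>>> move_arm:
  commands: "40 0 0 1.5 0 0 0; 40 0 0 3 0 0 0; 40 0 0 4.5 0 0 0; 40 0 0 6 0 0 0; 40 0 0 7 0 0 0"

```text
clock: 7.9
position: [0.5588, -0.207, 0.1171]
orientation: [0.492, 0.871, -0.0, -0.0]
wrist_force: [0.6, 0.5, -1.4]
gripper_width: 0.0421
```

>>> move_arm:
  commands: "40 0 0 1 0 0 0; 40 0 0 1.7 0 0 0; 40 0 0 2.4 0 0 0; 40 0 0 3 0 0 0; 40 0 0 3 0 0 0"

```text
clock: 8.32
position: [0.5589, -0.2071, 0.1143]
orientation: [0.492, 0.871, -0.0, 0.0]
wrist_force: [-0.1, 0.1, -1.4]
gripper_width: 0.0419
```

>>> move_arm:
  commands: "40 0 0 0.5 0 0 0; 40 0 0 1 0 0 0; 40 0 0 1.3 0 0 0; 40 0 0 1.3 0 0 0"

```text
clock: 8.65
position: [0.5592, -0.2073, 0.114]
orientation: [0.492, 0.871, 0.0, 0.001]
wrist_force: [-3.2, 0.9, 5.7]
gripper_width: 0.0422
```

The cap seated at the predicted height with about 7 N. I'll turn it clockwise (+z of the tool) about the cap's axis.

>>> move_arm:
  commands: "40 -0.1 0 -0.2 0 0 6; 40 -0.2 0 -0.2 0 0 12; 40 -0.3 0 -0.2 0 0 18; 40 -0.4 -0.1 -0.2 0 0 24; 40 -0.5 -0.1 -0.2 0 0 30"

```text
clock: 9.07
position: [0.5597, -0.2076, 0.1141]
orientation: [0.702, 0.712, 0.0, 0.001]
wrist_force: [0.6, 1.8, 2.3]
gripper_width: 0.0422
```

```bash
cat > st.py <<'E'
from h import *
s=sensors.read_state();goto([.5588,-.2070,.114],121-71);print('F',s['wrist_force'].round(1),'T',s['wrist_torque'].round(2),'w',s['gripper_width'].round(4),s['position'].round(4))
E
python3 st.py
```

```text
t 9.0667 shift [ 0.6 -0.9  0.1] yaw 90.82 turn z 40.81723208154881 tilt [-4.0e-04  1.6e-03 -1.0e+00] j6 -2.026Traceback (most recent call last):
  File "st.py", line 2, in <module>
    s=sensors.read_state();goto([.5588,-.2070,.114],121-71);print('F',s['wrist_force'].round(1),'T',s['wrist_torque'].round(2),'w',s['gripper_width'].round(4),s['position'].round(4))
                                                                                                                                   ^^^^^^^^^^^^^^^^^^^^^^^^
AttributeError: 'float' object has no attribute 'round'
```

Smooth so far. I'll turn another 30°.

>>> move_arm:
  commands: "40 -0.1 0 0 0 0 6; 40 -0.2 0 0 0 0 12; 40 -0.3 0 0 0 0 18; 40 -0.4 -0.1 0 0 0 24; 40 -0.5 -0.1 0 0 0 30"

```text
clock: 9.48
position: [0.5598, -0.2082, 0.1141]
orientation: [0.862, 0.506, 0.001, 0.001]
wrist_force: [1.0, 1.2, 2.2]
gripper_width: 0.0426
```

```bash
sed -i "s/s\['gripper_width'\].round(4)/s['gripper_width']/" st.py; python3 st.py
```

```text
t 9.4833 shift [ 0.5 -1.4  0.1] yaw 60.82 turn z 10.817561344362431 tilt [ 4.e-04  2.e-03 -1.e+00] j6 -1.504
F [1.  1.2 2.2] T [ 0.07 -0.19  0.05] w 0.042641614520288286 [ 0.5598 -0.2082  0.1141]
```

>>> move_arm:
  commands: "40 0 0 0 0 0 1.5; 40 0 0 0 0 0 3; 40 -0.1 0 0 0 0 4.5; 40 -0.1 0 0 0 0 6; 40 -0.1 0 0 0 0 7"

```text
clock: 9.9
position: [0.5597, -0.2083, 0.114]
orientation: [0.891, 0.454, 0.001, 0.001]
wrist_force: [1.8, -0.4, 3.1]
gripper_width: 0.0422
```

```bash
python3 st.py
```

```text
t 9.9 shift [ 0.6 -1.5  0. ] yaw 54.03 turn z 4.028541291714475 tilt [ 5.0e-04  1.9e-03 -1.0e+00] j6 -1.385
F [ 1.8 -0.4  3.1] T [-0.04 -0.27  0.06] w 0.04218276505104783 [ 0.5597 -0.2083  0.114 ]
```

>>> move_arm:
  commands: "40 0 0 0 0 0 0.7; 40 0 0 0 0 0 1.4; 40 0 0 0 0 0 2; 40 0 0 0 0 0 2; 40 0 0 0 0 0 2"

```text
clock: 10.32
position: [0.5595, -0.2084, 0.114]
orientation: [0.898, 0.439, 0.001, 0.001]
wrist_force: [0.6, 0.0, 5.2]
gripper_width: 0.0423
```

```bash
python3 st.py
```

```text
t 10.3167 shift [ 0.6 -1.4  0. ] yaw 52.09 turn z 2.089422379171225 tilt [ 5.0e-04  1.7e-03 -1.0e+00] j6 -1.352
F [0.6 0.  5.2] T [-0.05 -0.3  -0.04] w 0.04227379983359305 [ 0.5595 -0.2084  0.114 ]
```

>>> move_arm:
  commands: "40 0 0 0 0 0 0.5; 40 0 0 0 0 0 1; 40 0 0 0 0 0 1.5; 40 0 0 0 0 0 1.5"

```text
clock: 10.65
position: [0.5592, -0.2086, 0.114]
orientation: [0.904, 0.427, 0.0, 0.001]
wrist_force: [0.3, -0.8, 6.6]
gripper_width: 0.0424
```

```bash
python3 st.py
```

```text
t 10.65 shift [ 1.  -1.4  0. ] yaw 50.58 turn z 0.5799274680639286 tilt [-3.0e-04  1.4e-03 -1.0e+00] j6 -1.325
F [ 0.3 -0.8  6.6] T [-0.2  -0.01  0.35] w 0.04241667537779853 [ 0.5592 -0.2086  0.114 ]
```

>>> move_arm:
  commands: "40 0 0 0 0 0 0.5; 40 0 0 0 0 0 1; 40 0 0 0 0 0 1.5; 40 0 0 0 0 0 1.5"

```text
clock: 10.98
position: [0.5591, -0.2085, 0.114]
orientation: [0.909, 0.416, 0.0, 0.001]
wrist_force: [-0.3, -1.3, 6.2]
gripper_width: 0.0427
```

```bash
python3 st.py
```

```text
t 10.9833 shift [ 1.  -1.2  0. ] yaw 49.14 turn z -0.8566674367701523 tilt [-5.0e-04  1.1e-03 -1.0e+00] j6 -1.3
F [-0.3 -1.3  6.2] T [-0.09  0.13  1.12] w 0.04269231486104393 [ 0.5591 -0.2085  0.114 ]
```

The torque rose to 1.1 N·m after a 72° turn, where the stop was expected. I'll relax slightly and release.

>>> move_arm:
  commands: "40 0 0 -0.2 0 0 -0.7; 40 0 0 -0.3 0 0 -0.7; 48 0 0 -0.3 0 0 -0.7; 56 0 0 -0.3 0 0 -0.7; 66 0 0 -0.3 0 0 -0.7"

```text
clock: 11.4
position: [0.5581, -0.2077, 0.1126]
orientation: [0.907, 0.421, -0.001, -0.001]
wrist_force: [0.2, -0.5, 0.4]
gripper_width: 0.0654
```

>>> move_arm:
  commands: "75 0 0 0 0 0 0; 75 0 0 0 0 0 0; 75 0 0 0 0 0 0; 75 0 0 -8 0 0 0; 75 0 0 -20 0 0 0"

```text
clock: 11.82
position: [0.5578, -0.2076, 0.1327]
orientation: [0.907, 0.421, -0.001, -0.001]
wrist_force: [0.3, -0.2, -0.0]
gripper_width: 0.075
```

>>> move_arm:
  commands: "75 0 0 -30 0 0 0; 75 0 0 -65 0 0 0; 75 0 0 -100 0 0 0; 75 0 -20 -120 0 0 0; 75 0 -20 -120 0 0 0"

```text
clock: 12.23
position: [0.5453, -0.1953, 0.2622]
orientation: [0.907, 0.421, 0.004, 0.004]
wrist_force: [-0.8, 0.5, -0.2]
gripper_width: 0.0751
```

```bash
python3 st.py
python3 - <<'E'
from h import *
import pickle
P=cam('wrist');a=snap('wrist','w6.png');pickle.dump(P[:3]+(0,),open('P6','wb'))
u,v=proj('wrist',[.5579,-.2075,.12],P);print(u,v)
u=int(min(max(u,85),426));v=int(min(max(v,85),298));print(u-85,v-85)
A=cv2.resize(a[v-85:v+85,u-85:u+85],(595,595),interpolation=cv2.INTER_CUBIC)
cv2.imwrite('pics/w6b.png',A)
E
```

```text
t 12.2333 shift [ -0.7  16.4 148.4] yaw 49.83 turn z -0.1742342408379045 tilt [ 0.0032  0.0101 -0.9999] j6 -1.302
F [-0.8  0.5 -0.2] T [-0.01  0.01  0.03] w 0.07511869338686751 [ 0.5453 -0.1953  0.2622]
252.70706497722992 191.33150019859312
167 106
```

View pics/w6b.png

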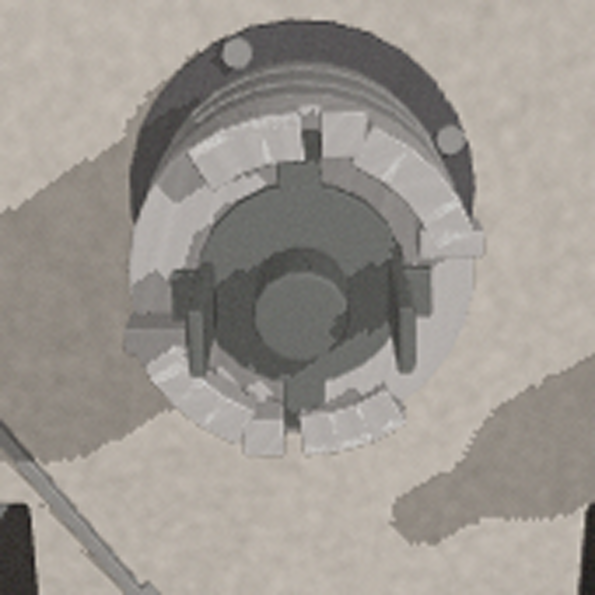

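The cap sits in the collar with its lugs under the ledges, visible at (310,140) and (292,410). Its ears, at (173–200,270–318) and (405–431,265–315), lie just behind the teeth. I'll do a quick numeric check.

Run:
```python
from h import *
import pickle
P=pickle.load(open('P6','rb'))
f=lambda u,v,z:ray('wrist',u/3.5+167-.4,v/3.5+106-.4,z,P)[:2]
pr=lambda n,a,b:print(n,((a+b)/2).round(4),'dist mm',(np.linalg.norm(a-b)*1e3).round(1),'az',np.degrees(np.arctan2(*(b-a)[::-1])).round(1))
pr('ears outer',f(173,293,.113),f(431,290,.113))
pr('tabtop outer faces',f(189,346,.1475),f(415,342,.1475))
pr('tabtop inner faces',f(206,346,.1475),f(400,342,.1475))
h=f(301,316,.130);print('hub',h.round(4))
```

```text
ears outer [ 0.558  -0.2074] dist mm 71.2 az 50.4
tabtop outer faces [ 0.5592 -0.2084] dist mm 55.9 az 50.8
tabtop inner faces [ 0.5594 -0.2082] dist mm 48.0 az 50.9
hub [ 0.5585 -0.2081]
```

Ears 71.2 mm across (72 at rest) and tabs 55.9 mm (56 at rest), so both are sprung out. The cap is centred and 71° turned. I'll hand in.

```bash
python3 -c "
from bench import finish_job
print(finish_job())"
```

```text
the job is handed in; nothing more can be done
None
```

The cap is closed and locked on the canister, and the job is handed in; `finish_job` gave no verdict. I gripped the cap by its tabs and set it in the mouth with the lugs in the middle of the gaps. It touched the seat at the predicted height with about 7 N. I then turned it clockwise about 72° until the torque rose to 1.1 N·m at the stop, eased back 0.7° and let go.

**Last checks**
- **Tabs:** in the wrist picture the ears measure 71.2 mm across (72 at rest) and the tab faces 55.9 mm (56 at rest), so both tabs have sprung out behind the teeth.
- **Position:** the cap is centred within about 1 mm of the measured mouth. It sits about 70° clockwise of where it went in.
- **Arm:** it was clear of everything, and the clock stood at about 12 s of the 72 allowed.
- **Not measured:** I never read the cap-to-canister contact force. From the torque it was roughly 13 N on each lug. I did not measure the bystanders' final positions, but nothing was seen or felt to be touched.
- **Disagreement:** rough picks from the top camera differed from the wrist camera by 3 to 5 mm. I used the wrist values, and the scene view agreed with them.

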